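# Brace a jar in the crate and twist off its tight cap

## Task

Stand the capped square jar upright in the one free cell of the divided crate, gently and square to the cell, so that the cell keeps it from turning. Then twist its tight cap anticlockwise (seen from above), stop turning once the cap comes free (well short of a third of a turn), and lift it straight up, leaving the jar standing in its cell. Finish still holding the cap level, about 2 cm above the open mouth and centred over it; leave everything else as it stands.

Things in the scene. Friction and masses are not known exactly. Their poses are not given: they have to be found in the camera images.
- jar_mid (a point): Centre of the body of the loose white square jar (0.3 kg): body 52 x 52 x 72 mm, this point 36 mm above its underside. z up, x and y square to its sides (a quarter turn looks the same). With its cap it is 94 mm tall. Starts upright on the bench at any yaw; may be carried by its body or its tight cap.
- jar_mouth (a point): Centre of the jar's mouth rim, 90 mm above its underside, hidden in the cap at first; axes as the jar's. A sprung seal in it presses the tight cap up against the thread with 10 N and lifts the freed cap by 4 mm. Turning the cap takes 0.2 to 0.4 N m: the jar spins along unless its cell braces it.
- cap_mid (a point): Centre of the round black ribbed cap: diameter 55 mm, 19.5 mm tall; tight, it is 84 mm above the jar's underside, its x axis along the jar's. Anticlockwise from above it climbs 1.5 mm and is free to lift after 58 degrees relative to the jar, until 125; a stop blocks it at 140. The jar has up to 7 degrees of play either way in its cell, so turn about 85.
- free_cell (a point): Centre of the top face of the thin black rubber pad (54 x 54 x 3 mm) that lies on the floor of the free cell; this face is 8 mm above the bench and carries the jar. Which of the three cells it is varies. z up, x and y square to the cell's walls. The cell is 58 x 58 mm inside (3 mm play round the jar), its walls rise 32 mm above this face.
- crate: Plywood crate fixed to the bench, 68 x 194 x 40 mm with steel fixing tabs at its ends, three cells in a row along its y axis, 63 mm apart, walls 5 mm thick, rims 40 mm above the bench. Origin: centre of its underside; z up.
- battery_mid (a point): Centre of the black round battery can standing loose in another cell, diameter 34 mm, 62 mm tall, its top 67 mm above the bench. Leave it.
- small_jar_mid (a point): Centre of the small black round jar standing loose in the third cell, diameter 35 mm, 56 mm tall. Leave it.
- solder_reel: Grey-white solder reel on the bench, diameter 48 mm, 30 mm tall; bystander. Origin at the centre of its underside.
- tape_1: Roll of black tape on the bench, diameter 62 mm, 19 mm tall; bystander. Origin at the centre of its underside.
- pen_1: Red and white marker pen lying on the bench, 135 mm long; bystander.
- parts_bowl: Empty round steel bowl on the bench, diameter 100 mm, 28 mm tall; bystander.
- connector_5: Grey and black cable connector lying between the crate and the jar, 74 mm long, 16 mm thick; bystander. Origin at the centre of its underside.
Mind the look-alikes: they are no part of the job. What is shaped like the part that bears cap_mid but blue or turquoise is not meant.

How it is judged:
On the way, in this order (a step that is already met when the one before it is completed fails the run):
1. the jar stands upright on the pad in the free cell, its cap still tight (horizontal distance between jar_mid and free_cell below 0.008 m and z of jar_mid in the frame of free_cell below 0.038 m and angle between jar_mid's own z axis and vertical below 0.06 rad and angle between the x axis of cap_mid and the x axis of jar_mid, either way round below 0.4 rad and z of cap_mid in the frame of jar_mouth below -0.001 m), for 0.2 s.
2. the cap has been turned free on the jar braced in its cell (horizontal distance between jar_mid and free_cell below 0.008 m and z of jar_mid in the frame of free_cell below 0.04 m and horizontal distance between cap_mid and jar_mouth below 0.006 m and angle between the x axis of cap_mid and the x axis of jar_mid, either way round above 0.95 rad), for 0.1 s.
At the end, for the whole second after the job is handed in: Jar upright on the free cell's pad, within 8 mm of its centre; the gripper holds the cap level and still, lower edge 3 to 40 mm above the mouth, axis within 15 mm of it, turned 54 to 126 degrees from tight, not touching the jar; the things in the other cells upright (horizontal distance between jar_mid and free_cell below 0.008 m and z of jar_mid in the frame of free_cell below 0.038 m and angle between jar_mid's own z axis and vertical below 0.06 rad and z of cap_mid in the frame of jar_mouth between 0.0125 and 0.05 m and horizontal distance between cap_mid and jar_mouth below 0.015 m and angle between cap_mid's own z axis and vertical below 0.2 rad and angle between the x axis of cap_mid and the x axis of jar_mid, either way round above 0.95 rad and contact force between the fingers and cap above 2 N and contact force between cap and jar below 0.05 N and linear speed of cap below 0.03 m/s and angle between each of battery_mid, small_jar_mid's own z axis and vertical below 0.1 rad); the arm keeps its last pose, push and grip.
It fails at once if the battery can or the small jar in the other cells is tipped or lifted out (angle between any of battery_mid, small_jar_mid's own z axis and vertical above 0.5 rad or distance of any of battery_mid, small_jar_mid from where it was at the start of the episode above 0.04 m).
It fails at once if a bystander on the bench is pushed away (distance of any of solder_reel, tape_1, pen_1, parts_bowl, connector_5 from where it was at the start of the episode above 0.03 m).
It fails at once if the jar is tipped over or slammed down (over 80 N on the pad) (angle between jar_mid's own z axis and vertical above 0.6 rad or contact force between jar and pad above 80 N).
It also fails if it takes over 45 s, if anything falls off the work surface, if the arm or the gripper's body presses on something with over 40 N, if the wrist force passes 120 N, or if a joint passes its speed limit or range.

## Robot

A 6-joint arm with a two-finger parallel gripper is mounted at the origin on a cart in front of the work surface, level with it; the furniture and walls round the work are solid. World frame = base frame: x ahead of the robot, y to its left, z up, the work surface at z = 0. Lengths are in m, angles in rad, forces in N, time in s.
With the tool pointing down it reaches from about 0.225 to 0.875 m from the base axis. Payload 3.4 kg.
Tool frame: the origin (TCP) lies between the finger pads; the fingertips stand 19 mm ahead of it and the grasp point (between the pads) is the TCP; z points along the fingers, y is the line along which they close (so a half turn about z gives the same grasp; the last joint's range is limited). The gripper opens to 85 mm and grips with 20 to 120 N. Pads are 22 mm wide; open, the fingers measure 114 mm over their backs; the gripper's body (76 mm by 85 mm) begins 54 mm behind the grasp point. The pads swing forward as they close: fully open they stand 13 mm farther back than shut.
Start: joints at [1.1, 0.276, 1.505, -0, 1.361, -0.121], TCP at [0.197, 0.54, 0.25] pointing down, gripper open.
Joint ranges: [-2.89, 2.89], [-0.75, 2.08], [0.22, 2.7], [-1.18, 4.32], [0.11, 2.71], [-2.7, 2.7]. Speed limits (rad/s): [2.57, 2.57, 3.14, 3.14, 3.14, 3.14].

## Interface

Orientations are given as a unit quaternion [w, x, y, z].
In Python, from rig import get_state, imaging, ticket gives the robot as it stands. The module is installed in compiled form; this text tells all that it offers.
- The arm moves only by the shell command python3 -m inch 'ROWS' [FORCE]. ROWS is JSON, a list of rows, each an object with "claw": the opening, from -1 (shut) to 1 (fully open); "travel": the shift along the world's x, y, z in units of 200 mm (1.0 is 200 mm), a list of three; "turn": the turn about the world's z in units of 180 degrees (1.0 is 180 degrees). A call has 1 to 5 rows; each row is the pose to reach, as a shift and turn from the pose commanded when the call began, turning the shorter way round; what a row does not reach only later rows make up. A row lasts 1/10 s, in which the tool goes at most 50 mm and 8.59 degrees, less where a joint would pass 70% of its speed; a pose out of reach is approached as far as the arm can. A call with a number of a shift or a turn outside -1 to 1 is refused whole. A call with a gripper value outside its range is refused whole. The fingers move at their own pace and stop on an object; FORCE is the grip in N (left out, the last holds). Time passes only in rows, so rows that repeat a pose let the fingers close. It gives the time, the measured TCP pose, the force, the opening and the grip force at its end, in the units of the state.
- get_state(): the state, without advancing time (a new reading comes with each control period).
- imaging.get_image(name): name is "scene" or "top" or "wrist"; returns the picture (384x512x3 uint8, red, green, blue); there is no depth.
- imaging.camera_params(name): a dict with "camera_matrix" (3x3 intrinsics, pixels), "cam_to_world" (4x4, takes a point from camera to world coordinates); the wrist camera has in their place "T_tool_cam" (4x4, takes a point from camera to tool coordinates, whose origin is the TCP and whose axes are the flange's). Camera axes: x right, y down, z forward; pixel columns grow to the right and rows downward; lengths in m; the calibration is good to about 2 mm. The wrist camera is an equidistant fisheye: a pixel r from the principal point sees the ray r / f radians off the axis. A picture is of the moment at which its call begins: read the wrist's pose just before it. camera_params takes no time and is no camera call.
- ticket.sign_off(): hands the job in; it is judged then, once.
The state is a dict: "clock": time; "qpos": joint angles; "qd": joint speeds; "effort": joint torques, N m; "position": TCP position; "ee_rot": TCP orientation; "contact_force": force on the tool from outside, world axes, zero at the start; "moment": the same for the moment, N m; "width": finger opening in m; "gripper_force": force on a finger pad.
Only numpy, scipy, OpenCV 4.12 (cv2) and the standard library are available. Lean on these libraries where they do the work, as an engineer would, in place of code of your own. Each camera call takes 0.05 s, during which the arm holds its last target. There are 200 camera calls.

## Working session

There is one attempt and no reset: what is moved stays moved. The work goes in short steps, Python scripts to look and compute and a shell command to move; the robot and the scene stay as the last step left them, time stands still between calls to the robot, and variables do not carry over. Pictures are saved under pics/ and viewed, at most 10 in all, crops included, and the job is handed in when it is done.

```bash
mkdir -p pics
cat > h.py <<'E'
import numpy as np, cv2
from rig import get_state, imaging, ticket
def snap(n,f):
    im=imaging.get_image(n); cv2.imwrite('pics/'+f+'.png',im[...,::-1]); return im
def ray(n,u,v):
    p=imaging.camera_params(n); K=np.array(p['camera_matrix']);T=np.array(p['cam_to_world'])
    d=T[:3,:3]@np.linalg.inv(K)@np.array([u,v,1.]); return T[:3,3],d
def at(n,u,v,z):
    o,d=ray(n,u,v); return o+d*(z-o[2])/d[2]
def proj(n,P):
    p=imaging.camera_params(n); K=np.array(p['camera_matrix']);T=np.linalg.inv(np.array(p['cam_to_world']))
    c=K@(T[:3,:3]@np.array(P)+T[:3,3]); return c[:2]/c[2]
E
python3 - <<'E'
from h import *
a=snap('top','t0'); b=snap('scene','s0')
for n in('top','scene'):
    p=imaging.camera_params(n);print(np.round(p['camera_matrix'],1).tolist(),np.round(p['cam_to_world'],3).tolist())
print(np.round(imaging.camera_params('wrist')['T_tool_cam'],3).tolist(),imaging.camera_params('wrist')['camera_matrix'])
print(get_state())
E
```

```text
[[420.9, 0.0, 251.0], [0.0, 420.9, 196.0], [0.0, 0.0, 1.0]] [[0.006, -0.99, 0.141, 0.422], [-1.0, -0.008, -0.015, -0.058], [0.016, -0.141, -0.99, 1.156], [0.0, 0.0, 0.0, 1.0]]
[[352.0, 0.0, 255.3], [0.0, 352.0, 188.3], [0.0, 0.0, 1.0]] [[-0.482, -0.68, 0.553, 0.081], [-0.876, 0.386, -0.289, 0.194], [-0.017, -0.623, -0.782, 0.754], [0.0, 0.0, 0.0, 1.0]]
[[0.0, -0.956, -0.293, 0.076], [1.0, 0.0, 0.0, 0.0], [-0.0, -0.293, 0.956, -0.125], [0.0, 0.0, 0.0, 1.0]] [[297.31863964   0.         253.52986   ]
 [  0.         297.31863964 192.85889227]
 [  0.           0.           1.        ]]
{'clock': 0.1, 'qpos': array([ 1.10000011e+00,  2.76572452e-01,  1.50599678e+00,  2.68649969e-05,
        1.36071618e+00, -1.21001824e-01]), 'qd': array([ 0.00072532, -0.00105659, -0.00335057, -0.0006697 , -0.00109968,
       -0.00030994]), 'effort': array([ 1.92331783e-03, -4.17699659e+01, -2.46405387e+01, -2.27680171e-04,
        5.72566714e-03, -4.77383423e-06]), 'position': array([0.19685418, 0.53979084, 0.24950687]), 'ee_rot': array([-2.59367538e-04,  1.74009609e-01,  9.84743591e-01, -8.05764029e-04]), 'contact_force': array([-0.2272283 , -0.43365781, -0.61460467]), 'moment': array([-0.01434262, -0.00925134,  0.00887964]), 'gripper_force': 0.0, 'width': 0.08507450675305725}
```

View pics/t0.png

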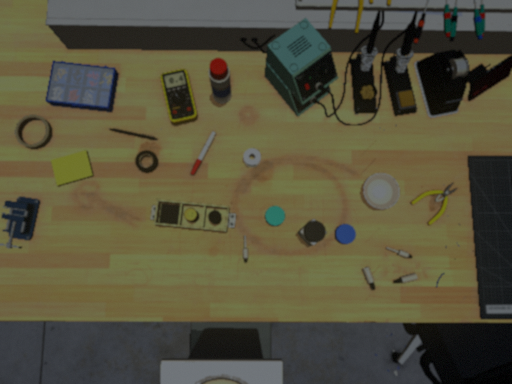

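View pics/s0.png

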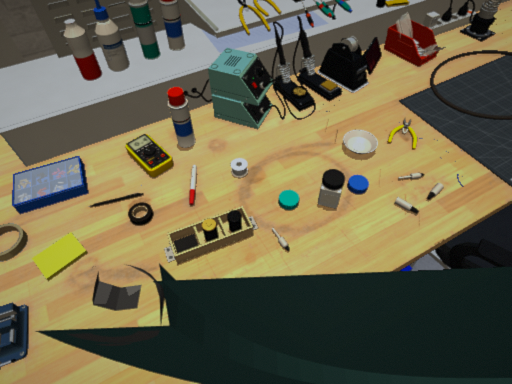

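The black-capped white square jar is at top (313,232) and scene (331,188). The look-alikes are the turquoise cap at top (275,215) and the blue cap at (345,234), both lying on the bench without a jar. The crate is at top (193,216), and its free cell looks like the left one at (169,212). I'll confirm this in one enlarged crop.

Run:
```python
from h import *
t=cv2.imread('pics/t0.png');s=cv2.imread('pics/s0.png')
r=lambda im:cv2.convertScaleAbs(cv2.resize(im,(400,300),interpolation=cv2.INTER_CUBIC),alpha=1.6)
a=np.hstack([r(t[185:251,145:233]),r(t[202:262,270:350])])
b=np.hstack([r(s[195:273,158:262]),r(s[160:220,295:375])])
cv2.imwrite('pics/c0.png',np.vstack([a,b]))
for n,u,v,z in[('top',313,231,.094),('scene',333,177,.094),('top',193,216,.04),('top',169,212,.008),('top',246,252,.01)]:print(n,u,v,at(n,u,v,z).round(3))
```

```text
top 313 231 [ 0.486 -0.231  0.094]
scene 333 177 [ 0.485 -0.233  0.094]
top 193 216 [0.526 0.079 0.04 ]
top 169 212 [0.54  0.149 0.008]
top 246 252 [ 0.433 -0.062  0.01 ]
```

View pics/c0.png

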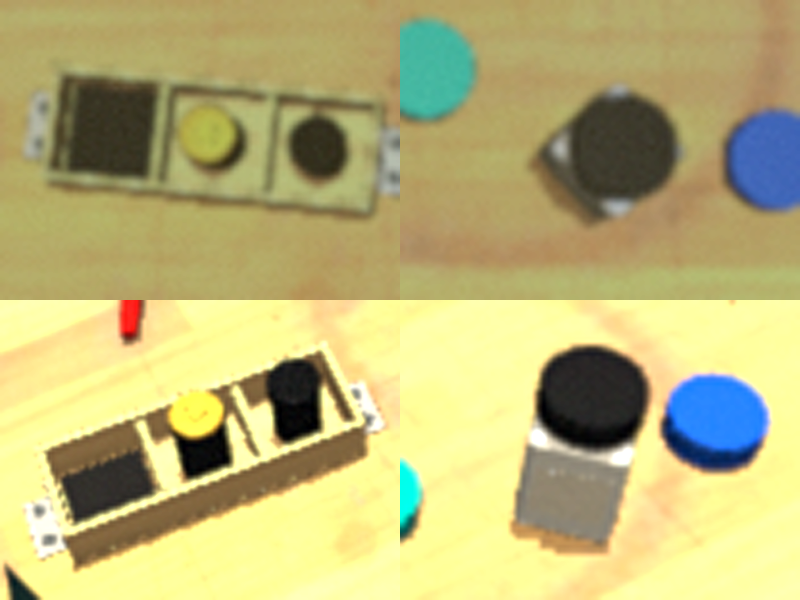

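The crop confirms it: the white square jar with the black cap stands near (0.486,-0.232), turned about 45°. The free cell is the left (+y) one, with the black pad; the yellow-topped battery is in the middle cell and the small black jar in the right one. I'll fly over the crate first for a close look.

```bash
python3 -m inch '[{"claw":1,"travel":[0.7,-0.98,0],"turn":0},{"claw":1,"travel":[0.7,-0.98,0],"turn":0},{"claw":1,"travel":[0.7,-0.98,0],"turn":0},{"claw":1,"travel":[0.7,-0.98,0],"turn":0},{"claw":1,"travel":[0.7,-0.98,0],"turn":0}]' 60
python3 -m inch '[{"claw":1,"travel":[0.75,-1,0],"turn":0},{"claw":1,"travel":[0.75,-1,0],"turn":0},{"claw":1,"travel":[0.75,-1,0],"turn":0},{"claw":1,"travel":[0.75,-1,0],"turn":0},{"claw":1,"travel":[0.75,-1,0],"turn":0}]'
python3 -m inch '[{"claw":1,"travel":[0,0,0],"turn":0},{"claw":1,"travel":[0,0,0],"turn":0}]'
cat >> h.py <<'E'
from scipy.spatial.transform import Rotation as Rn
def wpose():
    s=get_state(); q=s['ee_rot']; T=np.eye(4); T[:3,:3]=Rn.from_quat([*q[1:],q[0]]).as_matrix(); T[:3,3]=s['position']; return T@np.array(imaging.camera_params('wrist')['T_tool_cam'])
def wsnap(f):
    T=wpose(); im=snap('wrist',f); np.save('pics/'+f+'.npy',T); return im,T
def wat(T,u,v,z):
    K=imaging.camera_params('wrist')['camera_matrix']; x=(u-K[0][2]);y=(v-K[1][2]);r=np.hypot(x,y);th=r/K[0][0]
    d=T[:3,:3]@np.array([x/r*np.sin(th),y/r*np.sin(th),np.cos(th)]); return T[:3,3]+d*(z-T[2,3])/d[2]
def wproj(T,P):
    K=imaging.camera_params('wrist')['camera_matrix']; c=T[:3,:3].T@(np.asarray(P,float)-T[:3,3]); th=np.arctan2(np.hypot(c[0],c[1]),c[2]); h=np.hypot(c[0],c[1])
    return np.array([K[0][2]+K[0][0]*th*c[0]/h,K[1][2]+K[0][0]*th*c[1]/h])
E
python3 - <<'E'
from h import *
im,T=wsnap('w0'); cv2.imwrite('pics/w0b.png',cv2.convertScaleAbs(cv2.resize(im[...,::-1],(800,600),interpolation=cv2.INTER_CUBIC),alpha=1.3))
s=get_state();print(s['clock'],s['position'],s['qpos'])
E
```

```text
clock: 0.6
position: [0.3378, 0.3419, 0.25]
ee_rot: [0.0, 0.174, 0.985, -0.0]
contact_force: [1.1, 0.0, -0.7]
width: 0.0856
gripper_force: 0.0
clock: 1.1
position: [0.4877, 0.1423, 0.2501]
ee_rot: [-0.0, 0.174, 0.985, 0.0]
contact_force: [0.5, 1.6, -0.6]
width: 0.0857
gripper_force: 0.0
clock: 1.3
position: [0.4872, 0.1432, 0.2497]
ee_rot: [-0.001, 0.176, 0.984, 0.0]
contact_force: [-0.3, 1.1, -0.4]
width: 0.085
gripper_force: 0.0
1.35 [0.4865484  0.14416524 0.24978884] [ 1.50298940e-01  1.75118194e-01  1.64282280e+00  8.57170522e-04
  1.32535464e+00 -1.06979474e+00]
```

View pics/w0b.png

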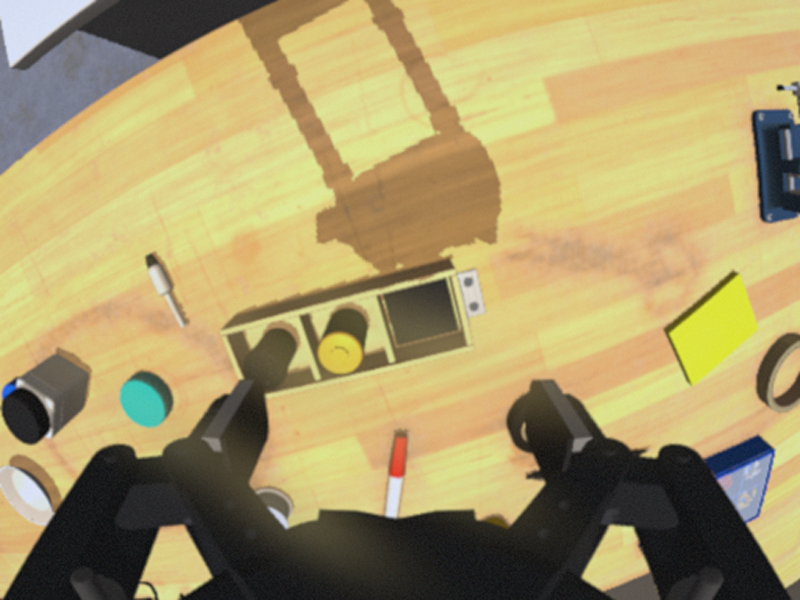

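The wrist picture shows the crate with its outer rim corners at about (450,261), (472,346), (266,395) and (222,329), and the pad at (381–461, 277–350) in the +y end cell. The jar is seen at lower left. I'll fit the crate to both cameras, and the jar from the top picture.

```bash
cat > fit.py <<'E'
from h import *
from scipy.optimize import least_squares
T=np.load('pics/w0.npy')
C=np.eye(4); 
# crate-frame corners: (x,y,z): order right-top,right-bottom,left-bottom,left-top in the wrist view
cr=[(-.034,.097,.04),(.034,.097,.04),(.034,-.097,.04),(-.034,-.097,.04)]
w=np.array([(450,261),(472,346),(266,395),(222,329)])/1.5625
pad=[(-.027,.09,.008),(-.027,.036,.008)]
wp=np.array([(452,277),(381,295)])/1.5625
t=np.array([(48,182),(57,72),(382,100),(375,213)])/4.545+[145,185]
def W(p,P): c,s=np.cos(p[2]),np.sin(p[2]); return np.array([p[0]+c*P[0]-s*P[1],p[1]+s*P[0]+c*P[1],P[2]])
def res(p,which):
    r=[]
    if 'w' in which:
        r+=[wproj(T,W(p,P))-q for P,q in zip(cr,w)]
    if 't' in which: r+=[proj('top',W(p,P))-q for P,q in zip(cr,t)]
    return np.ravel(r)
for k in('w','t','wt'):
    f=least_squares(res,[.526,.08,0],args=(k,)); print(k,f.x.round(4),np.degrees(f.x[2]).round(1),'rms px',np.sqrt((f.fun**2).mean()).round(2),'cell',W(f.x,(0,.063,.008)).round(4))
im=cv2.imread('pics/w0.png'); 
big=cv2.resize(im[140:270,125:325],(800,520),interpolation=cv2.INTER_CUBIC)
p=f.x
def L(P): return tuple(np.int32((wproj(T,W(p,P))-[125,140])*4))
def poly(q,c): cv2.polylines(big,[np.int32([L(P) for P in q])],True,c,1)
poly(cr,(0,255,0))
poly([(a*.027,.063+b*.027,.008) for a,b in((1,1),(1,-1),(-1,-1),(-1,1))],(0,0,255))
poly([(a*.029,.063+b*.029,.04) for a,b in((1,1),(1,-1),(-1,-1),(-1,1))],(255,0,0))
cv2.imwrite('pics/c1.png',big)
E
python3 fit.py
```

```text
w [ 0.5254  0.0883 -0.057 ] -3.3 rms px 3.99 cell [0.529  0.1512 0.008 ]
t [ 0.5259  0.0808 -0.079 ] -4.5 rms px 0.63 cell [0.5308 0.1436 0.008 ]
wt [ 0.5256  0.0868 -0.0607] -3.5 rms px 3.15 cell [0.5294 0.1497 0.008 ]
```

View pics/c1.png

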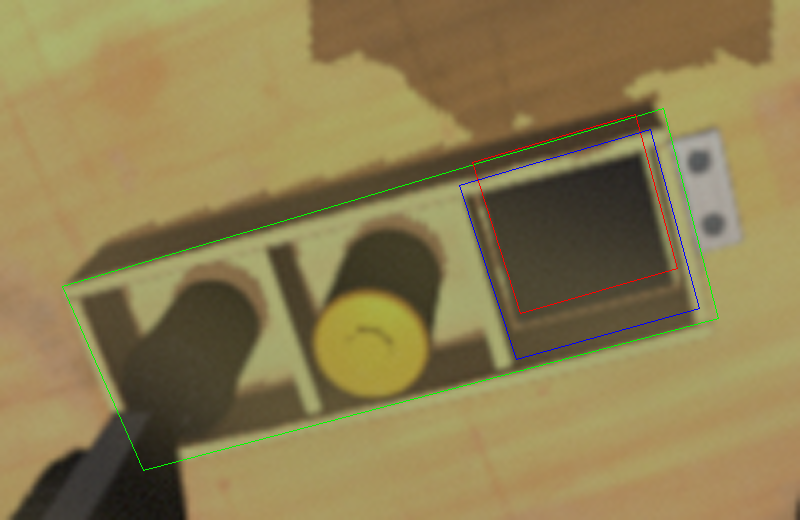

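The green line runs along the crate's shadow, because my first corner picks on the far side were wrong. I'm re-picking from this crop: rim at (655,127), (712,322) and (68,289), pad at (480,197), (642,152) and (520,325).

```bash
cat > fit2.py <<'E'
import re
src=open('fit.py').read().split("for k in")[0]; exec(src)
o=np.array([125,140])
wc=[((-.034,.097,.04),(655,127)),((.034,.097,.04),(712,322)),((-.034,-.097,.04),(68,289)),((-.027,.036,.008),(480,197)),((-.027,.09,.008),(642,152)),((.027,.036,.008),(520,325))]
tc=list(zip(cr,t))
def res(p,k):
    r=[]
    if 'w' in k: r+=[wproj(T,W(p,P))-(np.array(q)/4+o) for P,q in wc]
    if 't' in k:
        order=[cr[0],cr[1],cr[2],cr[3]]
        r+=[proj('top',W(p,P))-q for P,q in zip(order,t)]
    return np.ravel(r)
for k in('t','wt','w'):
    f=least_squares(res,[.526,.08,-.07],args=(k,)); print(k,f.x.round(4),np.degrees(f.x[2]).round(1),'rms px',np.sqrt((f.fun**2).mean()).round(2),'cell',W(f.x,(0,.063,.008)).round(4)); print(f.fun.reshape(-1,2).round(1).tolist())
E
python3 fit2.py
```

```text
t [ 0.5259  0.0808 -0.079 ] -4.5 rms px 0.63 cell [0.5308 0.1436 0.008 ]
[[-1.1, 0.7], [-0.1, -0.5], [1.0, -0.4], [0.2, 0.2]]
wt [ 0.5297  0.0843 -0.0829] -4.7 rms px 2.2 cell [0.535  0.1471 0.008 ]
[[2.2, 1.0], [0.4, 4.3], [-1.8, 1.3], [-2.0, -4.7], [-1.6, -4.3], [-0.8, 1.0], [-2.4, -0.9], [-1.2, -2.1], [-0.3, -1.7], [-1.2, -1.1]]
w [ 0.5306  0.0848 -0.0784] -4.5 rms px 2.51 cell [0.5355 0.1476 0.008 ]
[[2.6, 1.2], [1.1, 4.4], [-1.1, 2.0], [-1.5, -4.3], [-1.2, -4.2], [-0.2, 1.3]]
```

The rim and pad residuals disagree by a few px. A closer look from straight above the cell should settle it, since the fit has only 3 mm of play.

```bash
python3 -m inch '[{"claw":1,"travel":[0.235,0.015,-0.45],"turn":0},{"claw":1,"travel":[0.235,0.015,-0.45],"turn":0},{"claw":1,"travel":[0.235,0.015,-0.45],"turn":0},{"claw":1,"travel":[0.235,0.015,-0.45],"turn":0},{"claw":1,"travel":[0.235,0.015,-0.45],"turn":0}]'
python3 - <<'E'
from h import *
im,T=wsnap('w1'); s=get_state();print(s['clock'],s['position'],s['ee_rot'])
big=cv2.convertScaleAbs(cv2.resize(im[90:290,130:397,::-1],(800,600),interpolation=cv2.INTER_CUBIC),alpha=1.5)
cv2.imwrite('pics/c2.png',big)
E
```

```text
clock: 1.85
position: [0.5337, 0.1483, 0.162]
ee_rot: [0.001, 0.173, 0.985, 0.0]
contact_force: [0.1, 0.1, -0.2]
width: 0.0854
gripper_force: 0.0
1.9 [0.53404622 0.1481281  0.16246426] [1.42216710e-03 1.73336521e-01 9.84861451e-01 5.92261209e-04]
```

View pics/c2.png

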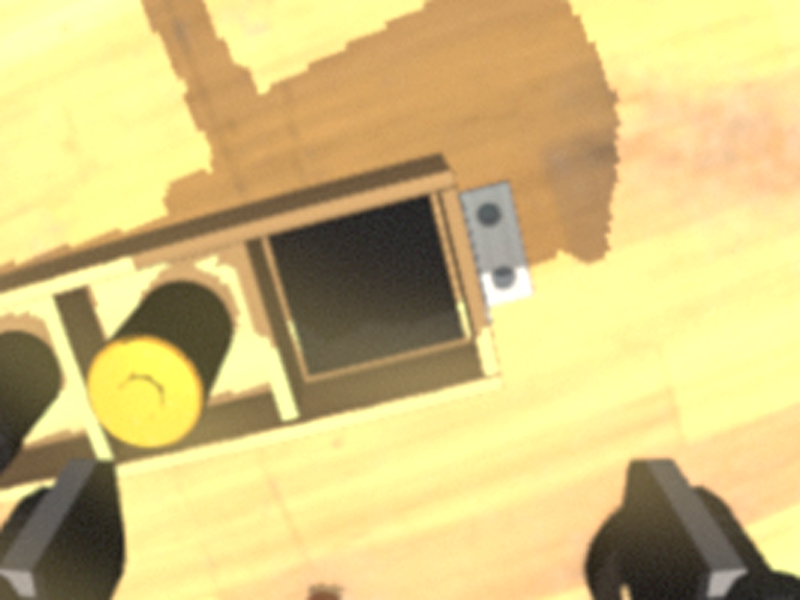

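The picture shows the cell clearly. The pad corners are at (430,195), (467,340) and (307,377), the outer rim corners at (454,172) and (499,384), and the tab is at the right.

```bash
cat > fit3.py <<'E'
src=open('fit.py').read().split("for k in")[0]; exec(src)
T=np.load('pics/w1.npy'); o=np.array([130,90]);k=800/267
c=[((-.027,.09,.008),(430,195)),((.027,.09,.008),(467,340)),((.027,.036,.008),(307,377)),((-.034,.097,.04),(454,172)),((.034,.097,.04),(499,383)),((.029,.034,.04),(299,416))]
names=['padTR','padBR','padBL','rimTR','rimBR','inBL']
q=np.array([b for a,b in c])/k+o
def res(p,m):
    s=0 if len(p)==3 else 1
    Tt=T.copy()
    if s: Tt[:3,:3]=T[:3,:3]@Rn.from_rotvec([p[3],p[4],0]).as_matrix()
    return np.ravel([wproj(Tt,W(p,c[i][0]))-q[i] for i in m])
for m in([0,1,2],[3,4,5],range(6)):
    f=least_squares(res,[.53,.085,-.08],args=(m,),loss='soft_l1'); print([names[i] for i in m],f.x.round(4),np.degrees(f.x[2]).round(1),'cell',W(f.x,(0,.063,.008)).round(4),f.fun.reshape(-1,2).round(1).tolist())
f=least_squares(res,[.53,.085,-.08,0,0],args=(range(6),)); print(f.x.round(4),'cell',W(f.x,(0,.063,.008)).round(4),f.fun.reshape(-1,2).round(1).tolist())
E
python3 fit3.py
```

```text
['padTR', 'padBR', 'padBL'] [ 0.528   0.0849 -0.1135] -6.5 cell [0.5352 0.1475 0.008 ] [[0.2, -3.0], [-0.6, 0.9], [0.4, 0.4]]
['rimTR', 'rimBR', 'inBL'] [ 0.5261  0.0851 -0.1053] -6.0 cell [0.5328 0.1478 0.008 ] [[0.0, -2.1], [1.1, 0.9], [-1.1, 0.5]]
['padTR', 'padBR', 'padBL', 'rimTR', 'rimBR', 'inBL'] [ 0.5276  0.0849 -0.1062] -6.1 cell [0.5342 0.1476 0.008 ] [[-0.3, -4.1], [-0.7, -0.1], [0.3, -0.3], [0.4, -0.3], [1.3, 2.4], [-0.8, 1.9]]
[ 0.5314  0.0822 -0.1073 -0.0155 -0.0046] cell [0.5382 0.1448 0.008 ] [[-0.3, -3.9], [-0.7, -0.3], [0.5, -0.7], [0.2, 0.5], [1.0, 2.6], [-0.7, 1.9]]
```

```bash
python3 -m inch '[{"claw":1,"travel":[-0.12,-0.95,0.35],"turn":0},{"claw":1,"travel":[-0.12,-0.95,0.35],"turn":0},{"claw":1,"travel":[-0.12,-0.95,0.35],"turn":0},{"claw":1,"travel":[-0.12,-0.95,0.35],"turn":0},{"claw":1,"travel":[-0.12,-0.95,0.35],"turn":0}]'
python3 -m inch '[{"claw":1,"travel":[-0.12,-0.95,0],"turn":0},{"claw":1,"travel":[-0.12,-0.95,0],"turn":0},{"claw":1,"travel":[-0.12,-0.95,0],"turn":0},{"claw":1,"travel":[-0.12,-0.95,0],"turn":0},{"claw":1,"travel":[-0.12,-0.95,0],"turn":0}]'
python3 - <<'E'
from h import *
im,T=wsnap('w2'); s=get_state();print(s['clock'],s['position'],s['ee_rot'])
big=cv2.convertScaleAbs(cv2.resize(im[90:290,130:397,::-1],(800,600),interpolation=cv2.INTER_CUBIC),alpha=1.5)
cv2.imwrite('pics/c3.png',big)
E
```

```text
clock: 2.4
position: [0.5109, -0.0475, 0.2351]
ee_rot: [0.005, 0.176, 0.984, -0.002]
contact_force: [-0.8, 0.2, 0.4]
width: 0.0855
gripper_force: 0.0
clock: 2.9
position: [0.486, -0.2371, 0.2319]
ee_rot: [0.002, 0.176, 0.984, -0.002]
contact_force: [1.4, -0.3, -0.2]
width: 0.0856
gripper_force: 0.0
2.95 [ 0.48601609 -0.23426096  0.23166355] [ 1.22413880e-03  1.75711732e-01  9.84440853e-01 -3.08005834e-04]
```

View pics/c3.png

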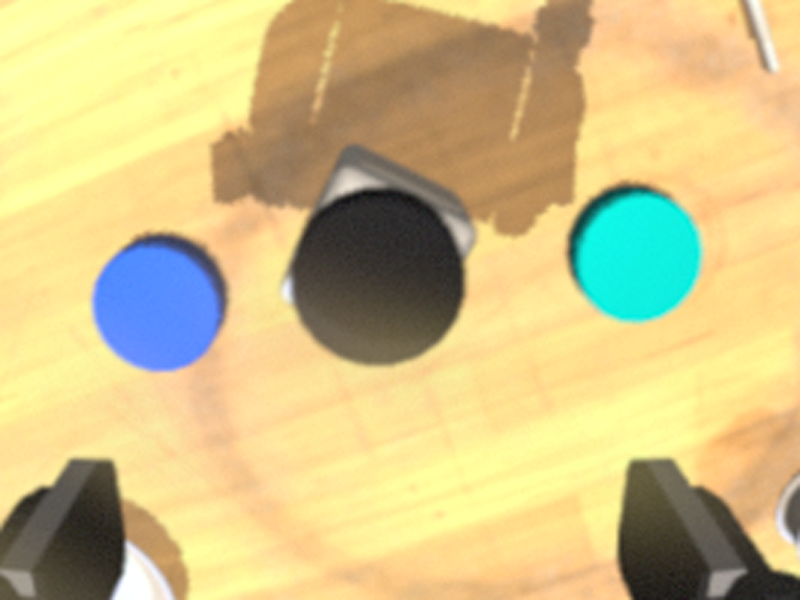

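The picture shows the black cap top centred at (379,277). The jar's shoulder corners show at about (350,160), (472,243) and (286,293). The blue and turquoise caps stand clear on either side.

Run:
```python
from h import *
T=np.load('pics/w2.npy'); o=np.array([130,90]);k=800/267
im=cv2.imread('pics/w2.png')
hsv=cv2.cvtColor(im,cv2.COLOR_BGR2HSV)[90:290,130:397]; m=((hsv[...,2]<62)).astype(np.uint8)
m=cv2.morphologyEx(m,cv2.MORPH_OPEN,np.ones((5,5)));n,l,st,ce=cv2.connectedComponentsWithStats(m)
for i in range(1,n):
    if st[i,4]>300: print(st[i],ce[i].round(1),ce[i]*k)
print('cap',wat(T,*(np.array([379,277])/k+o),.0938).round(4))
P=[wat(T,*(np.array(q)/k+o),.072) for q in((350,160),(472,243),(286,293))]
print(np.round(P,4))
d1=P[1]-P[0];d2=P[2]-P[0]
print(np.linalg.norm(d1),np.degrees(np.arctan2(d1[1],d1[0])),np.linalg.norm(d2),np.degrees(np.arctan2(d2[1],d2[0])))
```

```text
[  98   63   56   47 2042] [126.9  86.1] [380.12083329 257.8891958 ]
[   0  155   41   45 1122] [ 25.  179.1] [ 74.76483273 536.53254288]
[207 165  31  35 822] [220.5 184.3] [660.53564431 552.19661554]
[237 168  30  32 384] [250.3 187.8] [749.92197253 562.84332085]
cap [ 0.4823 -0.2327  0.0938]
[[ 0.4481 -0.2299  0.072 ]
 [ 0.4876 -0.2019  0.072 ]
 [ 0.4823 -0.2656  0.072 ]]
0.04838135412044455 35.36472123917509 0.04945694440302562 -46.19844347711548
```

```bash
cat > sil.py <<'E'
from h import *
from scipy.optimize import minimize
T=np.load('pics/w2.npy'); im=cv2.imread('pics/w2.png'); S=4
hsv=cv2.cvtColor(cv2.GaussianBlur(im,(3,3),0),cv2.COLOR_BGR2HSV)
m=((hsv[...,1]<75)|(hsv[...,2]<40)).astype(np.uint8)
m[:130]=0;m[235:]=0;m[:,:210]=0;m[:,300:]=0
n,l,st,ce=cv2.connectedComponentsWithStats(m); i=1+np.argmax(st[1:,4]); m=(l==i).astype(np.uint8)*255; print(st[i])
M=cv2.resize(m,None,fx=S,fy=S,interpolation=cv2.INTER_LINEAR)>127
th=np.linspace(0,2*np.pi,40); r=.006
sq=np.array([(sx*(.026-r)+r*np.cos(a),sy*(.026-r)+r*np.sin(a)) for sx in(1,-1) for sy in(1,-1) for a in th])
def model(p):
    c,s=np.cos(p[2]),np.sin(p[2]); R=np.array([[c,-s],[s,c]]); q=sq@R.T+p[:2]
    A=np.zeros(M.shape,np.uint8)
    cap=np.c_[p[0]+.0275*np.cos(th),p[1]+.0275*np.sin(th)]
    for sets in([(q,0),(q,.072)],[(cap,.0743),(cap,.0938)]):
        P=np.array([wproj(T,[*x,z]) for pts,z in sets for x in pts])
        cv2.fillConvexPoly(A,cv2.convexHull(np.int32((P+.5)*S)),1)
    return A>0
def cost(p): A=model([p[0]/100+.484,p[1]/100-.232,p[2]/10+.7]); return 1-(A&M).sum()/(A|M).sum()
for y in(-2,0,2):
    f=minimize(cost,[0,0,y],method='Nelder-Mead',options=dict(initial_simplex=[[0,0,y],[.3,0,y],[0,.3,y],[0,0,y+1]])); p=[f.x[0]/100+.484,f.x[1]/100-.232,f.x[2]/10+.7]; print(np.round(p,4),np.degrees(p[2]).round(1),'1-IoU',round(f.fun,4))
A=model(p); v=cv2.resize(im,None,fx=S,fy=S); 
for B,c in((A,(0,255,0)),(M,(0,0,255))):
    ct,_=cv2.findContours(B.astype(np.uint8),cv2.RETR_EXTERNAL,cv2.CHAIN_APPROX_NONE); cv2.drawContours(v,ct,-1,c,1)
cv2.imwrite('pics/c4.png',cv2.convertScaleAbs(cv2.resize(v[110*S:240*S,200*S:310*S],(508,600)),alpha=1.6))
E
python3 sil.py
```

```text
[ 223  138   66   69 2626]Traceback (most recent call last):
  File "sil.py", line 21, in <module>
    f=minimize(cost,[0,0,y],method='Nelder-Mead',options=dict(initial_simplex=[[0,0,y],[.3,0,y],[0,.3,y],[0,0,y+1]])); p=[f.x[0]/100+.484,f.x[1]/100-.232,f.x[2]/10+.7]; print(np.round(p,4),np.degrees(p[2]).round(1),'1-IoU',round(f.fun,4))
    res = _minimize_neldermead(fun, x0, args, callback, bounds=bounds,
                               **options)
    fxr = func(xr)
    fx = function(np.copy(x), *(wrapper_args + args))
  File "sil.py", line 19, in cost
    def cost(p): A=model([p[0]/100+.484,p[1]/100-.232,p[2]/10+.7]); return 1-(A&M).sum()/(A|M).sum()
                   ~~~~~^^^^^^^^^^^^^^^^^^^^^^^^^^^^^^^^^^^^^^^^^^
  File "sil.py", line 16, in model
    P=np.array([wproj(T,[*x,z]) for pts,z in sets for x in pts])
                ~~~~~^^^^^^^^^^
  File "h.py", line 22, in wproj
    K=imaging.camera_params('wrist')['camera_matrix']; c=T[:3,:3].T@(np.asarray(P,float)-T[:3,3]); th=np.arctan2(np.hypot(c[0],c[1]),c[2]); h=np.hypot(c[0],c[1])
      ~~~~~~~~~~~~~~~~~~~~~^^^^^^^^^
ValueError: time passes only in moves, steps and waits
```

```bash
python3 - <<'E'
s=open('h.py').read()
s=s.replace("imaging.camera_params(","cp(")
s=s.replace("def snap","import functools\n@functools.lru_cache\ndef cp(n): return imaging.camera_params(n)\ndef snap",1)
open('h.py','w').write(s)
E
sed -n 1,8p h.py; python3 sil.py
```

```text
import numpy as np, cv2
from rig import get_state, imaging, ticket
import functools
@functools.lru_cache
def cp(n): return imaging.camera_params(n)
def snap(n,f):
    im=imaging.get_image(n); cv2.imwrite('pics/'+f+'.png',im[...,::-1]); return im
def ray(n,u,v):
[ 223  138   66   69 2626]
[ 0.4818 -0.2337  0.7757] 44.4 1-IoU 0.2447
[ 0.4817 -0.2339  0.7678] 44.0 1-IoU 0.2446
[ 0.4815 -0.2338  0.7687] 44.0 1-IoU 0.2444
```

View pics/c4.png

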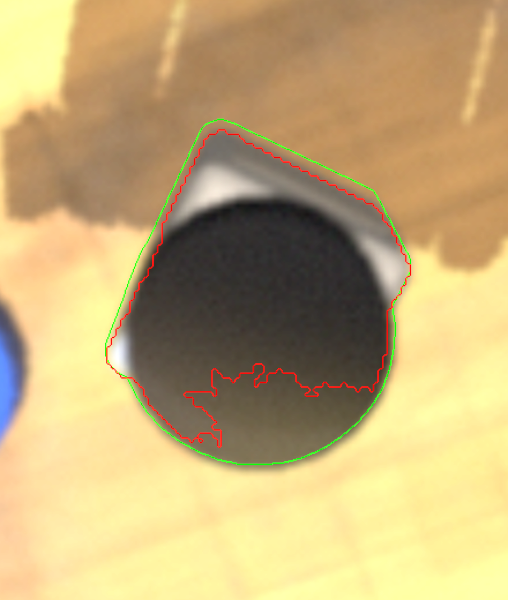

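The model outline fits well: the jar's yaw is 44° and its centre is about (0.483,-0.233). I'll descend to grip the cap with the tips above the body (TCP at about 92 mm) and close.

```bash
python3 -m inch '[{"claw":1,"travel":[-0.01,0,-0.2],"turn":0},{"claw":1,"travel":[-0.01,0,-0.4],"turn":0},{"claw":1,"travel":[-0.01,0,-0.6],"turn":0},{"claw":1,"travel":[-0.01,0,-0.69],"turn":0},{"claw":1,"travel":[-0.01,0,-0.69],"turn":0}]'
python3 -m inch '[{"claw":-1,"travel":[0,0,0],"turn":0},{"claw":-1,"travel":[0,0,0],"turn":0},{"claw":-1,"travel":[0,0,0],"turn":0},{"claw":-1,"travel":[0,0,0],"turn":0},{"claw":-1,"travel":[0,0,0],"turn":0}]' 60
python3 -m inch '[{"claw":-1,"travel":[0,0,0],"turn":0},{"claw":-1,"travel":[0,0,0],"turn":0},{"claw":-1,"travel":[0,0,0],"turn":0},{"claw":-1,"travel":[0,0,0],"turn":0}]' 60
```

```text
clock: 3.45
position: [0.4826, -0.2296, 0.0906]
ee_rot: [-0.002, 0.173, 0.985, 0.002]
contact_force: [-0.9, -0.1, -0.3]
width: 0.0849
gripper_force: 0.0
clock: 3.95
position: [0.4854, -0.2339, 0.0947]
ee_rot: [0.002, 0.174, 0.985, -0.001]
contact_force: [-1.3, -1.3, 7.0]
width: 0.0523
gripper_force: 61.8
clock: 4.35
position: [0.4854, -0.2339, 0.0947]
ee_rot: [0.002, 0.174, 0.985, -0.001]
contact_force: [-1.0, -0.9, 7.1]
width: 0.0521
gripper_force: 61.8
```

The width reads 52 mm, with 7 N pushing up, so the tips are probably touching the jar's shoulder as they swing forward. I'll regrip 5 mm higher.

```bash
python3 -m inch '[{"claw":0.9,"travel":[0,0,0],"turn":0},{"claw":0.9,"travel":[0,0,0],"turn":0},{"claw":0.9,"travel":[0,0,0.025],"turn":0},{"claw":0.9,"travel":[0,0,0.025],"turn":0},{"claw":-1,"travel":[0,0,0.025],"turn":0}]' 60
python3 -m inch '[{"claw":-1,"travel":[0,0,0],"turn":0},{"claw":-1,"travel":[0,0,0],"turn":0},{"claw":-1,"travel":[0,0,0],"turn":0},{"claw":-1,"travel":[0,0,0],"turn":0},{"claw":-1,"travel":[0,0,0],"turn":0}]' 60
python3 - <<'E'
from h import *
im,T=wsnap('w3'); s=get_state();print(s['clock'],s['position'],s['ee_rot'],s['moment'],s['qpos'])
big=cv2.convertScaleAbs(cv2.resize(im[120:384,80:432,::-1],(800,600),interpolation=cv2.INTER_CUBIC),alpha=1.5)
cv2.imwrite('pics/c5.png',big)
E
```

```text
clock: 4.85
position: [0.4842, -0.2328, 0.0975]
ee_rot: [0.0, 0.174, 0.985, -0.0]
contact_force: [1.3, -0.3, 0.6]
width: 0.0691
gripper_force: 0.0
clock: 5.35
position: [0.4843, -0.2334, 0.0978]
ee_rot: [0.0, 0.174, 0.985, -0.0]
contact_force: [-0.9, -2.1, 5.8]
width: 0.0522
gripper_force: 62.1
5.4 [ 0.48425642 -0.23335941  0.09774797] [ 3.81360577e-04  1.73921722e-01  9.84759290e-01 -4.80376105e-04] [-0.41011267  0.22288241  0.01088438] [-5.78143481e-01  3.51298463e-01  1.81051627e+00 -7.04171872e-04
  9.78699434e-01 -1.79892566e+00]
```

View pics/c5.png

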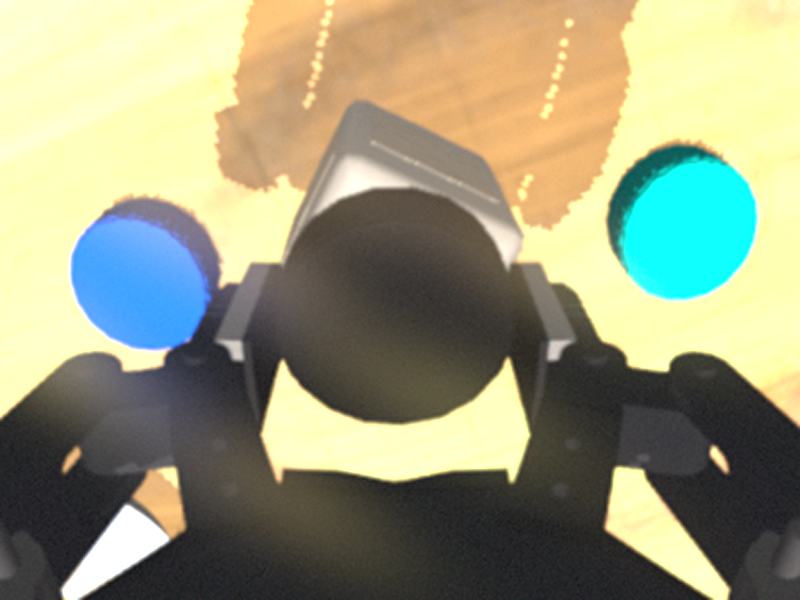

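The cap is gripped centrally in the pads; the look-alike caps are outside. Now I'll lift, carry it over the crate with a -49.5° turn, and look.

```bash
python3 -m inch '[{"claw":-1,"travel":[0,0,0.1],"turn":0},{"claw":-1,"travel":[0,0,0.25],"turn":0},{"claw":-1,"travel":[0,0,0.45],"turn":0},{"claw":-1,"travel":[0,0.1,0.45],"turn":0}]'
python3 -m inch '[{"claw":-1,"travel":[0.12,0.85,0],"turn":-0.14},{"claw":-1,"travel":[0.12,0.85,0],"turn":-0.14},{"claw":-1,"travel":[0.12,0.85,0],"turn":-0.14},{"claw":-1,"travel":[0.12,0.85,0],"turn":-0.14},{"claw":-1,"travel":[0.12,0.85,0],"turn":-0.14}]'
python3 -m inch '[{"claw":-1,"travel":[0.12,0.945,0],"turn":-0.135},{"claw":-1,"travel":[0.12,0.945,0],"turn":-0.135},{"claw":-1,"travel":[0.12,0.945,0],"turn":-0.135},{"claw":-1,"travel":[0.12,0.945,0],"turn":-0.135},{"claw":-1,"travel":[0.12,0.945,0],"turn":-0.135}]'
python3 -m inch '[{"claw":-1,"travel":[0,0,0],"turn":0},{"claw":-1,"travel":[0,0,0],"turn":0}]'
python3 - <<'E'
from h import *
im,T=wsnap('w4'); t=snap('top','t4'); sc=snap('scene','s4'); s=get_state();print(s['clock'],s['position'],s['ee_rot'],s['qpos'])
r=lambda a,w,h:cv2.convertScaleAbs(cv2.resize(a[...,::-1],(w,h),interpolation=cv2.INTER_CUBIC),alpha=1.4)
cv2.imwrite('pics/c6.png',np.hstack([r(im[60:260,150:350],500,500),r(sc[190:280,155:227],300,375) if 0 else r(sc[185:285,150:210],300,500)]))
T3=np.load('pics/w3.npy'); print('cap seen',wat(T3,80+399*.44,120+305*.44,.0938))
E
```

```text
clock: 5.8
position: [0.4874, -0.2157, 0.1913]
ee_rot: [0.005, 0.175, 0.985, -0.002]
contact_force: [1.6, 0.0, -3.7]
width: 0.0521
gripper_force: 64.5
clock: 6.3
position: [0.5066, -0.0373, 0.1857]
ee_rot: [-0.003, 0.383, 0.924, 0.002]
contact_force: [0.5, -2.6, -3.9]
width: 0.0521
gripper_force: 64.7
clock: 6.8
position: [0.5315, 0.1517, 0.1859]
ee_rot: [-0.002, 0.569, 0.823, 0.001]
contact_force: [-0.0, -2.7, -4.4]
width: 0.0519
gripper_force: 65.0
clock: 7.0
position: [0.5312, 0.1454, 0.1862]
ee_rot: [-0.001, 0.57, 0.822, -0.001]
contact_force: [0.3, -0.6, -4.1]
width: 0.0519
gripper_force: 65.0
7.15 [0.53180872 0.14471176 0.18699878] [-2.32729038e-04  5.71040473e-01  8.20921757e-01 -4.40015144e-04] [ 1.39633029e-01  2.84003270e-01  1.65729930e+00 -3.52898920e-04
  1.20122968e+00 -2.15490017e-01]
cap seen [ 0.4799589  -0.23025886  0.0938    ]
```

View pics/c6.png

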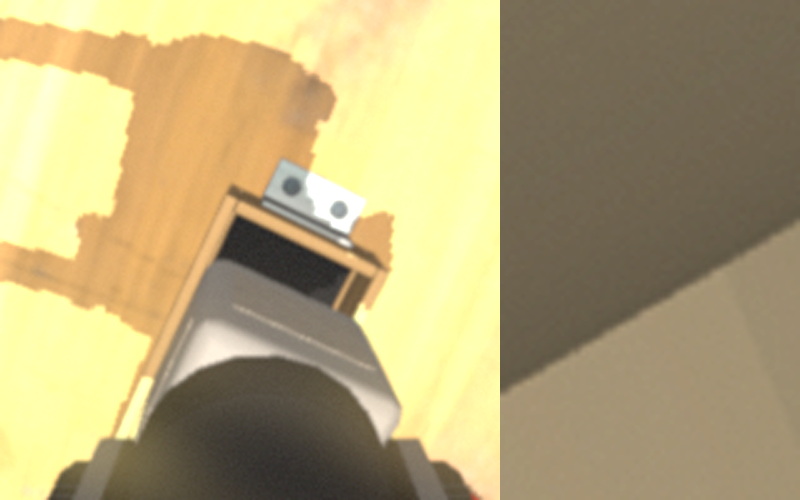

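The wrist view shows the jar above the cell. Its front lower edge (218,262)–(352,320) is parallel to the crate's end wall (236,198)–(386,268), so the yaw is right. The scene view is blocked by the arm. My 10 pictures are used up, so from here I work by numbers and touch. First, the jar-to-cell offset from this same picture, so the camera bias cancels.

```bash
cat > rel.py <<'E'
src=open('fit.py').read().split("for k in")[0]; exec(src)
T=np.load('pics/w4.npy'); o=np.array([150,60]);k=2.5; px=lambda q:np.array(q)/k+o
def line(P,Q,p):  # signed distance of model segment midpoint-ish to picked line
    d=Q-P; n=np.array([-d[1],d[0]])/np.linalg.norm(d); return [n@(x-P) for x in p]
tcp=np.array(get_state()['position']); zb=tcp[2]-.0977; print('tcp',tcp.round(4),'zb',zb)
def resC(p):
    w=lambda P:wproj(T,W(p,P))
    return np.r_[w((-.034,.097,.04))-px((236,198)), w((.034,.097,.04))-px((386,268)), line(w((-.034,.0,.04)),w((-.034,.09,.04)),[px((120,437)),px((180,315))])]
f=least_squares(resC,[.53,.085,-.09]); print('crate',f.x.round(4),np.degrees(f.x[2]).round(1),f.fun.round(1)); cell=W(f.x,(0,.063,.008)); yc=f.x[2]
h=.026
def resJ(p):
    w=lambda P:wproj(T,W(p,P)); b=zb;t=zb+.072
    return np.r_[line(w((-.02,h,b)),w((.02,h,b)),[px((225,265)),px((345,316))]),
                 line(w((-h,.02,b)),w((-h,.02,b+.03)),[]),
                 line(w((-.018,h,t)),w((.018,h,t)),[]),
                 # right face lower-edge / vertical corner silhouette picks
                 line(w((h-.0018,h-.0018,b)),w((h-.0018,h-.0018,t)),[px((358,325)),px((392,385))]),
                 line(w((-h+.0018,h-.0018,b)),w((-h+.0018,h-.0018,t)),[px((203,275)),px((160,375))])]
g=least_squares(resJ,[*tcp[:2],yc]); print('jar',g.x.round(4),np.degrees(g.x[2]).round(1),g.fun.round(1))
d=cell[:2]-g.x[:2]; print('cell seen',cell.round(4),'move needed',d.round(4),'yaw',np.degrees(yc-g.x[2]).round(2))
tx=np.array([-.35,.937]);ty=np.array([.937,.35]);j=g.x[:2]-tcp[:2];print('jar-tcp tool x,y',(j@tx).round(4),(j@ty).round(4))
E
python3 rel.py
```

```text
tcp [0.5318 0.1447 0.187 ] zb 0.08929877868366905
crate [ 0.5308  0.0843 -0.0763] -4.4 [-2.5 -1.1  3.3  1.7 -0.7  1.4]
jar [0.5293 0.1433 0.0214] 1.2 [-0.1  3.6 -0.3 -3.4 -0.6  2.3]
cell seen [0.5356 0.1471 0.008 ] move needed [0.0063 0.0038] yaw -5.6
jar-tcp tool x,y -0.0005 -0.0029
```

The hand picks are too coarse, so I'll refit the crate with an edge-gradient model (rims, inner rims, pad) in the unobstructed pictures.

```bash
cat > ef.py <<'E'
from h import *
from scipy.optimize import minimize
from scipy.ndimage import map_coordinates
def seg(a,b,n=60): t=np.linspace(.04,.96,n)[:,None]; return np.array(a)*(1-t)+np.array(b)*t
def rect(x0,x1,y0,y1,z): c=[(x0,y0,z),(x1,y0,z),(x1,y1,z),(x0,y1,z)]; return [(seg(c[i],c[(i+1)%4])) for i in range(4)]
segs=rect(-.034,.034,-.097,.097,.04)
for c in(-.063,0,.063): segs+=rect(-.029,.029,c-.029,c+.029,.04)
def grad(f,sig=1.2):
    g=cv2.GaussianBlur(cv2.imread('pics/'+f+'.png').astype(np.float32),(0,0),sig)
    gx=cv2.Sobel(g,cv2.CV_32F,1,0);gy=cv2.Sobel(g,cv2.CV_32F,0,1); return gx,gy
def wc(p,P): c,s=np.cos(p[2]),np.sin(p[2]); return np.c_[p[0]+c*P[:,0]-s*P[:,1],p[1]+s*P[:,0]+c*P[:,1],P[:,2]]
def prW(T,P):
    K=cp('wrist')['camera_matrix'];c=(P-T[:3,3])@T[:3,:3];h=np.hypot(c[:,0],c[:,1]);r=np.arctan2(h,c[:,2])*K[0][0]/h
    return np.c_[K[0][2]+r*c[:,0],K[1][2]+r*c[:,1]]
def prT(P):
    K=np.array(cp('top')['camera_matrix']);T=np.array(cp('top')['cam_to_world']);c=(P-T[:3,3])@T[:3,:3]@K.T;return c[:,:2]/c[:,2:]
def score(p,segs,G,pr):
    s=0;n=0
    for S in segs:
        u=pr(wc(p,S)); d=u[-1]-u[0]; nn=np.array([-d[1],d[0]])/np.hypot(*d)
        ok=(u[:,0]>2)&(u[:,0]<509)&(u[:,1]>2)&(u[:,1]<380)
        v=np.sqrt(sum((map_coordinates(G[0][...,k],u[:,::-1].T,order=1,mode='nearest')*nn[0]+map_coordinates(G[1][...,k],u[:,::-1].T,order=1,mode='nearest')*nn[1])**2 for k in range(3)))
        s+=np.minimum(v,150)[ok].sum();n+=len(ok)
    return s/n
def fit(segs,f,pr,p0,rng):
    best=None
    G=grad(f,2.0);cand=[]
    for dx in np.linspace(-rng,rng,7):
        for dy in np.linspace(-rng,rng,7):
            for dr in(-.04,-.02,0,.02,.04): q=np.array(p0)+[dx,dy,dr]; cand.append((score(q,segs,G,pr),tuple(q)))
    cand.sort(reverse=True); G=grad(f,1.0);out=[]
    for s,q in cand[:4]:
        q=np.array(q);r=minimize(lambda z:-score(z*[.001,.001,.01],segs,G,pr),q/[.001,.001,.01],method='Nelder-Mead',options=dict(initial_simplex=q/[.001,.001,.01]+np.r_[np.zeros((1,3)),np.eye(3)*1.5]))
        out.append((-r.fun,*(r.x*[.001,.001,.01])))
    return sorted(out,reverse=True)
E
cat > run.py <<'E'
from ef import *
for f in('w0','w1','t0'):
    T=np.load(f'pics/{f}.npy') if f!='t0' else None
    pr=(lambda P:prW(T,P)) if f!='t0' else prT
    for r in fit(segs,f,pr,[.530,.084,-.085],.009)[:2]: c=np.cos(r[3]);s=np.sin(r[3]); print(f,np.round(r,4),'deg',np.degrees(r[3]).round(1),'cell',(r[1]-s*.063).round(4),(r[2]+c*.063).round(4))
E
time python3 run.py
```

```text
w0 [ 1.110378e+02  5.280000e-01  8.470000e-02 -9.000000e-02] deg -5.2 cell 0.5337 0.1474
w0 [ 1.110378e+02  5.280000e-01  8.470000e-02 -9.000000e-02] deg -5.2 cell 0.5337 0.1474
w1 [ 1.159874e+02  5.281000e-01  8.550000e-02 -8.530000e-02] deg -4.9 cell 0.5335 0.1482
w1 [ 1.159874e+02  5.281000e-01  8.550000e-02 -8.530000e-02] deg -4.9 cell 0.5335 0.1482
t0 [ 8.84448e+01  5.29200e-01  8.31000e-02 -8.93000e-02] deg -5.1 cell 0.5349 0.1459
t0 [ 8.84448e+01  5.29200e-01  8.31000e-02 -8.93000e-02] deg -5.1 cell 0.5349 0.1459
real	0m3.577s
user	0m3.964s
sys	0m0.080s
```

All three views now agree: cell centre at about (0.534,0.147), yaw -5.1°. I'll apply the same method to the jar, first before the grip and then in the gripper.

```bash
cat > runj.py <<'E'
from ef import *
def circ(r,z,a0=0,a1=360,n=24):
    a=np.radians(np.linspace(a0,a1,n+1)); return [np.array([(r*np.cos(x),r*np.sin(x),z) for x in np.linspace(a[i],a[i+1],4)]) for i in range(n)]
def sq(z,h=.026,e=.018): return [seg(*q,30) for q in(((-e,h,z),(e,h,z)),((-e,-h,z),(e,-h,z)),((h,-e,z),(h,e,z)),((-h,-e,z),(-h,e,z)))]
def show(n,rs):
    for r in rs[:1]: print(n,np.round(r,4),'deg',np.degrees(r[3]).round(1))
# before the grip: cap top circle, then body
T2=np.load('pics/w2.npy'); T3=np.load('pics/w3.npy'); T4=np.load('pics/w4.npy')
p0=[.484,-.233,.77]
show('w2 cap',fit(circ(.0275,.0938),'w2',lambda P:prW(T2,P),p0,.006))
show('t0 cap',fit(circ(.0275,.0938),'t0',prT,p0,.006))
body=[s for z in(0,.072) for s in sq(z)]
vis=lambda T,p,S:S  
c,s=np.cos(.77),np.sin(.77)
# visible faces from camera: keep edges facing it
def facing(T,p,zs):
    out=[]; R=np.array([[np.cos(p[2]),-np.sin(p[2])],[np.sin(p[2]),np.cos(p[2])]])
    v=R.T@(T[:2,3]-np.array(p[:2])); 
    for z in zs:
        for n,S in zip([(0,1),(0,-1),(1,0),(-1,0)],sq(z)):
            if np.dot(n,v)>.03: out.append(S)
    return out
for n,T in(('w2',T2),('w3',T3)): show(n+' body',fit(facing(T,p0,[0,.072]),n,lambda P:prW(T,P),p0,.006))
show('w3 cap',fit([S for S in circ(.0275,.0938) ],'w3',lambda P:prW(T3,P),p0,.006))
q0=[.532,.1455,-.089]; zb=.0885
f4=facing(T4,q0,[zb,zb+.072]); print(len(f4))
show('w4 body',fit(f4,'w4',lambda P:prW(T4,P),q0,.006))
show('w4 cap',fit(circ(.0275,zb+.0938),'w4',lambda P:prW(T4,P),q0,.006))
E
python3 runj.py
```

```text
w2 cap [150.       0.4822  -0.2335   0.7988] deg 45.8
t0 cap [137.0738   0.4858  -0.2338   0.7469] deg 42.8
w2 body [119.866    0.4846  -0.2338   0.7651] deg 43.8
w3 body [111.697    0.4841  -0.2362   0.786 ] deg 45.0
w3 cap [79.4598  0.4831 -0.2329  0.6863] deg 39.3
4
w4 body [ 1.300874e+02  5.278000e-01  1.440000e-01 -8.340000e-02] deg -4.8
w4 cap [ 6.54667e+01  5.30400e-01  1.49400e-01 -4.34000e-02] deg -2.5
```

```bash
cat > run4.py <<'E'
from ef import *
T=np.load('pics/w4.npy')
v=[seg((-.034,.097,.04),(.034,.097,.04)),seg((-.034,.03,.04),(-.034,.097,.04)),seg((-.029,.092,.04),(.029,.092,.04)),seg((.034,.085,.04),(.034,.097,.04)),seg((.029,.082,.04),(.029,.092,.04)),seg((-.029,.08,.04),(-.029,.092,.04))]
for r in fit(v,'w4',lambda P:prW(T,P),[.5285,.084,-.089],.007)[:3]: print(np.round(r,4),'cell',(r[1]-np.sin(r[3])*.063).round(4),(r[2]+np.cos(r[3])*.063).round(4))
E
python3 run4.py; python3 -c "
from rig import get_state
s=get_state();print(s['position'],s['ee_rot'])"
```

```text
[ 1.354182e+02  5.285000e-01  8.340000e-02 -8.760000e-02] cell 0.534 0.1462
[ 1.354182e+02  5.285000e-01  8.340000e-02 -8.760000e-02] cell 0.534 0.1462
[ 1.354173e+02  5.286000e-01  8.340000e-02 -8.610000e-02] cell 0.534 0.1462
[0.53180872 0.14471176 0.18699878] [-2.32729038e-04  5.71040473e-01  8.20921757e-01 -4.40015144e-04]
```

The relative (same-image) measure asks for +6 mm in x, the absolute one for +2 mm. I'll lower to just above the rim, shift in between, and remeasure where jar bottom and rim lie at the same depth.

```bash
python3 -m inch '[{"claw":-1,"travel":[0.02,0.007,-0.1],"turn":0},{"claw":-1,"travel":[0.02,0.007,-0.2],"turn":0},{"claw":-1,"travel":[0.02,0.007,-0.2],"turn":0},{"claw":-1,"travel":[0.02,0.007,-0.2],"turn":0}]'
cat > run5.py <<'E'
import sys
from ef import *
f=sys.argv[1]; snapit=len(sys.argv)<3
if snapit: im,T=wsnap(f); snap('top','t'+f)
T=np.load(f'pics/{f}.npy')
s=get_state();t=s['position'];print('tcp',t.round(4),'clock',s['clock'],s['contact_force'].round(1))
zb=t[2]-.0977
v=[seg((-.034,.097,.04),(.034,.097,.04)),seg((-.034,.03,.04),(-.034,.097,.04)),seg((-.029,.092,.04),(.029,.092,.04)),seg((.034,.085,.04),(.034,.097,.04)),seg((.029,.082,.04),(.029,.092,.04)),seg((-.029,.08,.04),(-.029,.092,.04))]
for r in fit(v,f,lambda P:prW(T,P),[.5285,.084,-.089],.006)[:1]:
    c=np.array([r[1]-np.sin(r[3])*.063,r[2]+np.cos(r[3])*.063]);print('crate',np.round(r,4),'cell',c.round(4))
h=.026;e=.019
J={'front':[seg((-e,h,zb),(e,h,zb)),seg((-e,h,zb+.071),(e,h,zb+.071))],
 'vert':[seg((-h+.0015,h-.0015,zb+.004),(-h+.0015,h-.0015,zb+.06)),seg((h-.0015,h-.0015,zb+.004),(h-.0015,h-.0015,zb+.06))]}
for n,S in(('front+vert',J['front']+J['vert']),('bottom+vert',J['front'][:1]+J['vert'])):
    for q in fit(S,f,lambda P:prW(T,P),[t[0]-.001,t[1],-.089],.006)[:2]: print(n,np.round(q,4),'move',(c-q[1:3]).round(4),'dyaw deg',np.degrees(r[3]-q[3]).round(1))
E
python3 run5.py w5
```

```text
clock: 7.55
position: [0.536, 0.1467, 0.1474]
ee_rot: [-0.0, 0.571, 0.821, -0.0]
contact_force: [0.1, 0.0, -4.3]
width: 0.0516
gripper_force: 65.0
tcp [0.5369 0.1472 0.1485] clock 7.65 [ 0.1  0.1 -3.9]
crate [ 1.331028e+02  5.278000e-01  8.430000e-02 -1.025000e-01] cell [0.5343 0.1469]
front+vert [ 1.202095e+02  5.298000e-01  1.518000e-01 -1.119000e-01] move [ 0.0045 -0.0049] dyaw deg 0.5
front+vert [ 1.202095e+02  5.298000e-01  1.518000e-01 -1.119000e-01] move [ 0.0045 -0.0049] dyaw deg 0.5
bottom+vert [ 1.411397e+02  5.300000e-01  1.512000e-01 -1.205000e-01] move [ 0.0043 -0.0043] dyaw deg 1.0
bottom+vert [ 1.411397e+02  5.300000e-01  1.512000e-01 -1.205000e-01] move [ 0.0043 -0.0043] dyaw deg 1.0
```

Run:
```python
from ef import *
T=np.load('pics/w5.npy'); im=cv2.imread('pics/w5.png')[...,::-1].astype(float)
p=[.5285,.0842,-.090]
def prof(P):
    u=prW(T,wc(p,P)); return np.array([map_coordinates(im[...,k],u[:,::-1].T,order=1) for k in range(3)]).T.round().astype(int),u
ys=np.arange(.104,.068,-.0015)
for x in(-.02,-.01,0,.01,.02):
    c,u=prof(np.c_[np.full(len(ys),x),ys,np.full(len(ys),.04)])
    print('x',x,'px',u[0].round(),u[-1].round()); print(' '.join(f'{1000*y:.1f}:{a[0]},{a[2]}' for y,a in zip(ys,c)))
xs=np.arange(-.042,-.012,.0015)
for y in(.06,.07,.08,.088):
    c,u=prof(np.c_[xs,np.full(len(xs),y),np.full(len(xs),.04)])
    print('y',y,'px',u[0].round(),u[-1].round()); print(' '.join(f'{1000*y:.1f}:{a[0]},{a[2]}' for y,a in zip(xs,c)))
```

```text
x -0.02 px [252. 142.] [234. 180.]
104.0:128,125 102.5:73,68 101.0:107,104 99.5:108,97 98.0:89,51 96.5:149,80 95.0:172,93 93.5:165,88 92.0:96,55 90.5:33,31 89.0:35,31 87.5:36,33 86.0:38,36 84.5:72,64 83.0:91,82 81.5:93,83 80.0:94,84 78.5:94,84 77.0:95,84 75.5:96,84 74.0:98,85 72.5:97,84 71.0:98,85 69.5:100,85
x -0.01 px [264. 147.] [245. 185.]
104.0:127,122 102.5:75,70 101.0:110,107 99.5:106,93 98.0:89,50 96.5:151,82 95.0:171,92 93.5:165,90 92.0:97,57 90.5:35,33 89.0:34,30 87.5:35,32 86.0:39,36 84.5:73,64 83.0:93,82 81.5:94,79 80.0:95,78 78.5:94,78 77.0:96,78 75.5:98,81 74.0:97,80 72.5:111,90 71.0:117,99 69.5:99,86
x 0 px [275. 153.] [256. 191.]
104.0:128,122 102.5:74,71 101.0:108,104 99.5:109,96 98.0:91,54 96.5:149,81 95.0:173,94 93.5:166,90 92.0:99,57 90.5:35,33 89.0:34,31 87.5:37,34 86.0:38,36 84.5:74,67 83.0:93,82 81.5:94,78 80.0:96,79 78.5:94,78 77.0:97,80 75.5:95,78 74.0:96,78 72.5:114,94 71.0:117,99 69.5:99,86
x 0.01 px [286. 158.] [267. 196.]
104.0:152,146 102.5:73,69 101.0:108,102 99.5:107,93 98.0:89,51 96.5:150,80 95.0:173,95 93.5:168,89 92.0:100,58 90.5:37,33 89.0:38,35 87
[... 907 characters left out ...]
28.5:136,75 -27.0:62,43 -25.5:86,70 -24.0:95,81 -22.5:97,83 -21.0:99,85 -19.5:99,86 -18.0:99,86 -16.5:99,85 -15.0:98,85 -13.5:97,83
y 0.08 px [214. 157.] [246. 172.]
-42.0:167,77 -40.5:169,78 -39.0:168,78 -37.5:168,80 -36.0:168,79 -34.5:161,82 -33.0:173,93 -31.5:173,93 -30.0:156,85 -28.5:137,75 -27.0:55,37 -25.5:71,63 -24.0:93,83 -22.5:96,85 -21.0:93,83 -19.5:93,83 -18.0:94,84 -16.5:94,81 -15.0:94,79 -13.5:95,79
y 0.088 px [218. 148.] [251. 163.]
-42.0:165,76 -40.5:165,76 -39.0:163,74 -37.5:166,77 -36.0:167,77 -34.5:161,82 -33.0:175,94 -31.5:173,92 -30.0:154,83 -28.5:136,75 -27.0:53,37 -25.5:35,31 -24.0:34,32 -22.5:34,32 -21.0:36,33 -19.5:34,30 -18.0:36,31 -16.5:36,34 -15.0:33,31 -13.5:36,32
```

The profiles are clean. The rim and pad edges match the model, the jar's front face is parallel to the wall, its -x face is centred (-26 mm), and the front face sits about 2 mm too far back in y. I'll shift +2 mm in y and descend, guarded by force.

```bash
python3 -m inch '[{"claw":-1,"travel":[0,0.01,0],"turn":0},{"claw":-1,"travel":[0,0.01,-0.02],"turn":0},{"claw":-1,"travel":[0,0.01,-0.035],"turn":0},{"claw":-1,"travel":[0,0.01,-0.05],"turn":0},{"claw":-1,"travel":[0,0.01,-0.065],"turn":0}]'
```

```text
clock: 8.15
position: [0.5359, 0.1496, 0.134]
ee_rot: [-0.0, 0.57, 0.821, -0.0]
contact_force: [0.8, -0.5, -4.0]
width: 0.0521
gripper_force: 65.0
```

The bottom is 3 mm below the rim with no contact, so it's in. I'll continue gently.

```bash
python3 -m inch '[{"claw":-1,"travel":[0,0,-0.025],"turn":0},{"claw":-1,"travel":[0,0,-0.05],"turn":0},{"claw":-1,"travel":[0,0,-0.075],"turn":0},{"claw":-1,"travel":[0,0,-0.1],"turn":0},{"claw":-1,"travel":[0,0,-0.115],"turn":0}]'
python3 -m inch '[{"claw":-1,"travel":[0,0,-0.005],"turn":0},{"claw":-1,"travel":[0,0,-0.01],"turn":0},{"claw":-1,"travel":[0,0,-0.015],"turn":0},{"claw":-1,"travel":[0,0,-0.015],"turn":0}]'
```

```text
clock: 8.65
position: [0.5358, 0.1495, 0.1106]
ee_rot: [-0.0, 0.57, 0.821, -0.0]
contact_force: [-0.4, 0.6, -3.7]
width: 0.0518
gripper_force: 65.0
clock: 9.05
position: [0.5361, 0.1496, 0.1084]
ee_rot: [0.0, 0.57, 0.821, 0.0]
contact_force: [-0.3, -0.1, -3.1]
width: 0.0517
gripper_force: 64.9
```

```bash
python3 -m inch '[{"claw":-1,"travel":[0,0,-0.004],"turn":0},{"claw":-1,"travel":[0,0,-0.008],"turn":0},{"claw":-1,"travel":[0,0,-0.008],"turn":0}]'
python3 -m inch '[{"claw":-1,"travel":[0,0,-0.004],"turn":0},{"claw":-1,"travel":[0,0,-0.006],"turn":0},{"claw":-1,"travel":[0,0,-0.006],"turn":0}]'
```

```text
clock: 9.35
position: [0.536, 0.1496, 0.1066]
ee_rot: [-0.0, 0.57, 0.821, -0.0]
contact_force: [0.1, -0.4, -4.1]
width: 0.0521
gripper_force: 64.9
clock: 9.65
position: [0.5362, 0.1497, 0.1059]
ee_rot: [0.0, 0.57, 0.821, 0.0]
contact_force: [-0.0, 1.0, -0.4]
width: 0.0518
gripper_force: 65.3
```

```bash
python3 -m inch '[{"claw":-1,"travel":[0,0,-0.004],"turn":0},{"claw":-1,"travel":[0,0,-0.004],"turn":0},{"claw":-1,"travel":[0,0,-0.004],"turn":0}]'
python3 -c "
from rig import get_state
s=get_state();print(s['moment'],s['qpos'])"
```

```text
clock: 9.95
position: [0.5362, 0.1497, 0.1057]
ee_rot: [0.0, 0.57, 0.821, 0.0]
contact_force: [-1.9, -0.7, 6.4]
width: 0.0518
gripper_force: 65.9
[-0.07399269  0.39835674  0.00507704] [ 1.47195855e-01  3.67189950e-01  1.75891079e+00  1.01408189e-04
  1.01460963e+00 -2.09948023e-01]
```

Seated with about 10 N on the pad. Now twisting anticlockwise, rising with the thread.

```bash
python3 -m inch '[{"claw":-1,"travel":[0,0,0],"turn":0.033},{"claw":-1,"travel":[0,0,0.001],"turn":0.066},{"claw":-1,"travel":[0,0,0.002],"turn":0.1},{"claw":-1,"travel":[0,0,0.003],"turn":0.133},{"claw":-1,"travel":[0,0,0.004],"turn":0.167}]' 80
python3 -c "
from rig import get_state
s=get_state();print(s['moment'],s['qpos'][5])"
```

```text
clock: 10.45
position: [0.5363, 0.1501, 0.1065]
ee_rot: [0.0, 0.336, 0.942, 0.001]
contact_force: [-2.6, 1.1, 4.4]
width: 0.051
gripper_force: 82.8
[ 0.25776092  0.31334556 -0.11764953] -0.738635458558238
```

```bash
python3 -m inch '[{"claw":-1,"travel":[0,0,0.001],"turn":0.033},{"claw":-1,"travel":[0,0,0.002],"turn":0.066},{"claw":-1,"travel":[0,0,0.003],"turn":0.1},{"claw":-1,"travel":[0,0,0.004],"turn":0.133},{"claw":-1,"travel":[0,0,0.005],"turn":0.167}]'
python3 -c "
from rig import get_state
s=get_state();print(s['moment'],s['qpos'][5])"
```

```text
clock: 10.95
position: [0.5355, 0.15, 0.1072]
ee_rot: [-0.0, 0.08, 0.997, 0.0]
contact_force: [-2.7, -0.3, 4.5]
width: 0.0515
gripper_force: 82.9
[ 0.19628128  0.5216444  -0.12247164] -1.2633518462265974
```

```bash
python3 -m inch '[{"claw":-1,"travel":[0,0,0.001],"turn":0.033},{"claw":-1,"travel":[0,0,0.002],"turn":0.066},{"claw":-1,"travel":[0,0,0.003],"turn":0.1},{"claw":-1,"travel":[0,0,0.004],"turn":0.133},{"claw":-1,"travel":[0,0,0.004],"turn":0.15}]'
python3 -m inch '[{"claw":-1,"travel":[0,0,0],"turn":0},{"claw":-1,"travel":[0,0,0],"turn":0}]'
python3 - <<'E'
from ef import *
s=get_state();print(s['moment'],s['qpos'][5],s['position'])
im,T=wsnap('w6'); t=s['position']; zb=.008
S=lambda h,e,z:[seg(*q,30) for q in(((-e,h,z),(e,h,z)),((-e,-h,z),(e,-h,z)),((-h,-e,z),(-h,e,z)))]
for lab,zs in(('top',[zb+.072]),):
  for y0 in(-.21,-.09,.03):
    for q in fit([x for z in zs for x in S(.026,.018,z)],'w6',lambda P:prW(T,P),[t[0]-.001,t[1]-.002,y0],.004)[:1]: print(y0,np.round(q,4),np.degrees(q[3]).round(1))
E
```

```text
clock: 11.45
position: [0.5353, 0.1494, 0.1083]
ee_rot: [-0.001, -0.154, 0.988, 0.0]
contact_force: [-3.9, -1.6, 7.1]
width: 0.0514
gripper_force: 83.2
clock: 11.65
position: [0.5355, 0.1495, 0.1084]
ee_rot: [-0.0, -0.153, 0.988, -0.0]
contact_force: [-3.9, -0.0, 7.6]
width: 0.0512
gripper_force: 83.2
[-0.07587324  0.6708893  -0.0381768 ] -1.730536116298537 [0.53552245 0.1494545  0.10839517]
-0.21 [85.7388  0.5369  0.1454 -0.1493] -8.6
-0.09 [85.7401  0.5369  0.1454 -0.1418] -8.1
0.03 [ 7.92574e+01  5.36800e-01  1.45300e-01 -1.06000e-02] -0.6
```

The torque has dropped, the seal pushes up with about 8 N and the cap has turned 87°. Now lifting straight up, watching for the jar's weight.

```bash
python3 -m inch '[{"claw":-1,"travel":[0,0,0.01],"turn":0},{"claw":-1,"travel":[0,0,0.02],"turn":0},{"claw":-1,"travel":[0,0,0.03],"turn":0},{"claw":-1,"travel":[0,0,0.04],"turn":0},{"claw":-1,"travel":[0,0,0.04],"turn":0}]'
```

```text
clock: 12.2
position: [0.5363, 0.1496, 0.1154]
ee_rot: [0.0, -0.153, 0.988, -0.0]
contact_force: [-0.9, -0.8, -0.4]
width: 0.0515
gripper_force: 83.3
```

Only the cap's weight remains. I'll lift to about 2 cm above the mouth and check with the wrist and scene cameras, by numbers.

```bash
python3 -m inch '[{"claw":-1,"travel":[0,0,0.04],"turn":0},{"claw":-1,"travel":[0,0,0.08],"turn":0},{"claw":-1,"travel":[0,0,0.11],"turn":0},{"claw":-1,"travel":[0,0,0.13],"turn":0},{"claw":-1,"travel":[0,0,0.13],"turn":0}]'
python3 -m inch '[{"claw":-1,"travel":[0,0,0],"turn":0},{"claw":-1,"travel":[0,0,0],"turn":0},{"claw":-1,"travel":[0,0,0],"turn":0}]'
python3 - <<'E'
from ef import *
s=get_state();t=s['position'];print(s['moment'],t,s['qpos'])
im,T=wsnap('w7')
S=lambda h,e,z:[seg(*q,30) for q in(((-e,h,z),(e,h,z)),((-e,-h,z),(e,-h,z)),((-h,-e,z),(-h,e,z)))]
v=[seg((-.034,-.097,.04),(-.034,.097,.04)),seg((-.029,.035,.04),(-.029,.091,.04)),seg((-.034,.097,.04),(.0,.097,.04)),seg((-.029,.092,.04),(0,.092,.04))]
for q in fit(v,'w7',lambda P:prW(T,P),[.5285,.0842,-.09],.004)[:1]: print('crate',np.round(q,4),'cell',(q[1]-np.sin(q[3])*.063).round(4),(q[2]+np.cos(q[3])*.063).round(4))
for zb in(.008,):
    for q in fit(S(.026,.018,zb+.072),'w7',lambda P:prW(T,P),[.534,.147,-.09],.004)[:1]: print(zb,np.round(q,4),np.degrees(q[3]).round(1))
E
```

```text
clock: 12.7
position: [0.5367, 0.1497, 0.1424]
ee_rot: [0.001, -0.153, 0.988, 0.0]
contact_force: [-0.2, 1.1, -0.9]
width: 0.0514
gripper_force: 83.3
clock: 13.0
position: [0.5358, 0.1496, 0.141]
ee_rot: [-0.0, -0.153, 0.988, 0.0]
contact_force: [0.3, -0.6, -0.5]
width: 0.0517
gripper_force: 83.3
[-0.00710759 -0.00296001  0.04120519] [0.53582718 0.14957367 0.14100355] [ 1.47078328e-01  3.31495299e-01  1.71261581e+00  1.10684319e-04
  1.09820809e+00 -1.73056097e+00]
crate [ 1.202857e+02  5.278000e-01  8.880000e-02 -1.018000e-01] cell 0.5342 0.1515
0.008 [ 1.166189e+02  5.344000e-01  1.489000e-01 -3.500000e-03] -0.2
```

The cap is held free: the force reading is cap weight only. The jar stands near (0.534,0.149), having used about 5° of its play, so the cap turned about 82° on it. Handing in.

```bash
python3 -c "
from rig import ticket
print(ticket.sign_off())"
```

```text
the job is handed in; nothing more can be done
None
```

I've handed the job in at about 13 s of the 45 s: the jar stands in the free cell, and the cap came free after about 82° of turn relative to the jar. The gripper holds the cap level about 2 cm above the mouth; these figures come from the force readings and wrist camera, and the hand-in returned no verdict.

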